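Unclip a filter cartridge and snap it into the filter head

ROBOT

A 6-joint arm with a two-finger parallel gripper is mounted at the origin on a cart in front of the work surface, level with it; the furniture and walls round the work are solid. World frame = base frame: x ahead of the robot, y to its left, z up, the work surface at z = 0. Lengths are in m, angles in degrees, forces in N, time in s.
With the tool pointing down it reaches from about 0.375 to 0.825 m from the base axis. Payload 5.5 kg.
Tool frame: the origin (TCP) lies midway between the tips of the shut fingers; the grasp point (between the pads) lies 19 mm behind it (manip.grip_depth is the distance from the TCP to the grasp point, in m); z points along the fingers, y is the line along which they close (so a half turn about z gives the same grasp; the last joint's range is limited). The gripper opens to 85 mm and grips with 20 to 120 N. Pads are 22 mm wide; open, the fingers measure 114 mm over their backs; the gripper's body (76 mm by 85 mm) begins 54 mm behind the grasp point. The pads swing forward as they close: fully open they stand 13 mm farther back than shut.
Start: joints at [-71.333, 17.962, -2.699, 69.339, 0, 90], TCP at [0.192, -0.568, 0.231] pointing down, gripper open.
Joint ranges: [-152.73, 152.73], [-39.44, 99.34], [-58.76, 71.6], [-118.89, 123.64], [-81.53, 83.1], [-180, 180]. Speed limits (degrees/s): [136.94, 136.94, 172.46, 180, 180, 180].

INTERFACE

Orientations are given as a 3x3 rotation matrix whose columns are the frame's x, y, z axes.
In Python, from station import manip gives the robot as it stands.
- The arm moves only by the shell command python3 -m handwheel 'ROWS'. ROWS is JSON, a list of rows, each a list of 3 entries, a list of its own where there are three numbers: the gripper command: -1 is shut, 1 is fully open, values between are in proportion, then the shift along the tool's x, y, z in m, then the turn about the tool's z in rad. A call has exactly 10 rows; each row is the pose to reach, as a shift and turn from the pose commanded when the call began, along the tool's axes at that moment; what a row does not reach only later rows make up. A row lasts 1/8 s, in which the tool goes at most 62.5 mm and 10.7 degrees, less where a joint would pass 70% of its speed; a pose out of reach is approached as far as the arm can. A call with a gripper value outside its range is refused whole. The fingers move at their own pace and stop on an object; the grip force is fixed at half the most. Time passes only in rows, so rows that repeat a pose let the fingers close, or fill a call up. It gives the time, the measured TCP pose, the force, the opening and the grip force at its end, in the units of the state.
- manip.read_state(): the state, without advancing time (a new reading comes with each control period).
- manip.snapshot(name): name is "scene" or "top" or "wrist"; returns the picture (400x640x3 uint8, blue, green, red); there is no depth.
- manip.calibration(name): a dict with "camera_matrix" (3x3 intrinsics, pixels), "origin" and "rotation" of the camera in the world. Camera axes: x right, y down, z forward; pixel columns grow to the right and rows downward; lengths in m; the calibration is good to about 2 mm. The wrist camera is an equidistant fisheye: a pixel r from the principal point sees the ray r / f radians off the axis. A picture is of the moment at which its call begins: read the wrist's pose just before it. calibration takes no time and is no camera call; for the wrist camera it gives the pose at the moment of the call.
- manip.close_job(): hands the job in; it is judged then, once.
The state is a dict: "time": time; "joints": joint angles; "qd": joint speeds; "joint_efforts": joint torques, N m; "eef_pos": TCP position; "tcp_rot": TCP orientation; "ft_force": force on the tool from outside, world axes, zero at the start; "wrist_torque": the same for the moment, N m; "finger_gap": finger opening in m; "gripper_force": force on a finger pad.
Only numpy, scipy, OpenCV 4.12 (cv2) and the standard library are available. Lean on these libraries where they do the work, as an engineer would, in place of code of your own. Each camera call takes 0.05 s, during which the arm holds its last target. There are 200 camera calls.

TASK

The filter cartridge is parked in its plain storage stand. Pinch its two side tabs together to unclip it, lift it out, and press it into the filter head (the holder with the hose tails and the spring-loaded valve pin, whose pocket may be set higher or lower) until it is fully home, with both tabs sprung out again under the head's bars, and let go. Do not press it into the head with more than about 35 N, and leave the things standing behind the holders where they are.

Things in the scene. Friction and masses are not known exactly. Their poses are not given: they have to be found in the camera images.
- cartridge: Filter cartridge, white plastic, 66 mm tall, 0.12 to 0.19 kg. Origin: centre of its underside, z up. Foot 40 x 40 mm, 10 high, tapered to 35 mm at the bottom; core 40 (x) x 30 (y) mm up to z = 32; round bowl 30 mm across from there to the top. Two upright grey sprung tabs, one at +y, one at -y. Half-turn symmetric. Starts home and latched in the stand, tabs along the stand's y.
- pinch (a point): Point on the cartridge's axis at the tabs' mid height, 47 mm over its underside. The tabs' finger pads are 22 mm wide (x) and reach from 32 to 62 mm over the underside; outer faces 50 mm apart (y) when free, 40 mm when pinched to their stops. Fingers closing along y, tips 36 to 44 mm over the underside, pinch both and can lift by them; a 25 to 50 N grip does both. Friction about 0.6.
- barbs (a point): Point on the cartridge's axis 22.5 mm over its underside: level of the square upper ends of the tabs' barbs, which catch under the holders' bars. The barbs are slippery and slope in below, down to 11 mm. They reach 28 mm out from the axis along y when free, 23 mm when fully pinched.
- bowl_top (a point): Middle of the flat top of the cartridge's bowl, 66 mm over its underside and 4 mm over the tabs; it may be pushed down on.
- tab_a (a joint): How far the tab at the cartridge's +y side is pushed in, m: 0 sprung out, 0.005 at its stop. Its spring gives 1.5 N at 0 and 4.5 N at the stop. From 0.003 on the barb clears the holder's bar.
- tab_b (a joint): The same for the tab at the -y side (also grows as it is pushed in).
- stand: Storage stand, fixed: white base plate 80 x 90 x 8 mm (x, y, z) with a plain pocket, 60 x 68 mm outside. Origin: centre of the underside, z up. Pocket floor at z = 8, rim at z = 38 mm. The cartridge rests on the floor, its barbs about 1.5 mm under the two bars; it cannot be lifted out until both tabs are pinched.
- head: Filter head, fixed: metal base plate 94 x 102 x 8 mm (x, y, z) with a low sleeve; in it a grey pocket shaped like the stand's, with a steel hose tail to +x and to -x reaching x = 53 mm, and a valve pin inside. Origin: centre of the base's underside, z up. The cartridge goes in upright with its tabs along the head's y, either way round.
- head_mean (a point): Middle of the head's pocket floor if it were set at mid height, 17 mm over the head's origin. The pocket has been clamped anywhere from 8 mm lower to 8 mm higher, floor, bars and rim together; this is not measured: find home by feel. Bars' undersides 24 mm, rim 30 mm over the floor. The head's plastic cracks if the cartridge is forced against it with more than 35 N.
- pocket_shape (a point): Point 30 mm over head_mean (mean rim). Both pockets: 43 mm wide in x, flared to 51 at the rim; in y 43 mm up to 6 mm over the floor, flared to 50 at 10; above that open windows at +y and -y, each bridged by a bar 6 mm high (24 to 30 over the floor), inner faces 50 mm apart. Latched, the barbs bear on the bars from below and the underside is about 1.5 mm over the floor.
- pin_rest (a point): Where the top of the valve pin stands at rest: 32 mm over the head's origin. A cartridge let go in the pocket's mouth stands on the pin or on its barbs' slopes. Pushing on the bowl slides the barbs past the bars until they snap out below (12 to 16 N) and the foot meets the floor. With one barb in it stands tilted: push again. Pinched and held down, it comes up again when let go.
- valve_pin (a joint): How far the valve pin (steel, 22 mm across, centre of the head) is pushed down, m: 0 at rest; 0.0055 to 0.0215 once the cartridge is latched, according to the pocket's height. Its spring gives 4.5 N at rest and 0.3 N more per mm.
- cup: Bystander: small white plastic cup, 47 mm across, 39 mm tall; origin at the centre of its underside.
- beaker: Bystander: glass beaker, 53 mm across, 69 mm tall; origin at the centre of its underside.
- label_roll: Bystander: white roll of labels standing on end, 60 mm across, 50 mm tall; origin at the centre of its underside.
- lab_timer: Bystander: flat white timer, 65 x 65 x 18 mm; origin at the centre of its underside.
Not all that is in view belongs to the job. Leave any turquoise look-alike of the cartridge alone.

How it is judged:
By the outcome, as a careful person would: the job done as asked, in the order asked, and still so for the second after the job is handed in, with the robot touching nothing.
It also fails if it takes over 54 s, if anything falls off the work surface, if the arm or the gripper's body presses on something with over 40 N, if the wrist force passes 120 N, or if a joint passes its speed limit or range.

## Working session

There is one attempt and no reset: what is moved stays moved. The work goes in short steps, Python scripts to look and compute and a shell command to move; the robot and the scene stay as the last step left them, time stands still between calls to the robot, and variables do not carry over. Pictures are saved under pics/ and viewed, at most 10 in all, crops included, and the job is handed in when it is done.

```bash
mkdir -p pics; ls; python3 - <<'E'
from station import manip
import cv2,numpy as np
a=manip.snapshot("scene");b=manip.snapshot("top")
cv2.imwrite("pics/s.png",a);cv2.imwrite("pics/t.png",b)
np.set_printoptions(precision=4,suppress=True)
for n in("scene","top"):
  c=manip.calibration(n);print(n,np.array(c["camera_matrix"]).tolist(),c["origin"],np.array(c["rotation"]).tolist())
s=manip.read_state();print(s)
E
```

```text
pics
scene [[469.54193754352093, 0.0, 317.12368284721424], [0.0, 469.54193754352093, 196.37858969117423], [0.0, 0.0, 1.0]] [0.0225 0.5527 0.7438] [[-0.6793107249602169, -0.5007709828499495, 0.5364376587167613], [-0.733795113527014, 0.45451642870338976, -0.5049351912895291], [0.009037163155634704, -0.7366432235310472, -0.6762211849002414]]
top [[490.86775000038875, 0.0, 326.69613688703663], [0.0, 490.86775000038875, 202.31804687442266], [0.0, 0.0, 1.0]] [0.4275 0.104  0.9006] [[-0.006241090518659135, -0.9848202304337785, 0.17346516225887307], [-0.9993583227422568, 2.424702568763365e-05, -0.03581818222446512], [0.0352702644577716, -0.17357739812671757, -0.984188445016826]]
{'time': 0.1, 'joints': array([-71.333 ,  18.0014,  -2.7478,  69.3377,  -0.0006,  90.0007]), 'qd': array([-0.0695, -0.0009,  0.0481, -0.1209, -0.003 , -0.0989]), 'joint_efforts': array([ -0.0001, -54.0767,  34.0542,   0.0112,  -0.0001,   0.    ]), 'eef_pos': array([ 0.1919, -0.568 ,  0.2305]), 'tcp_rot': array([[ 0.9474,  0.3201, -0.0005],
       [ 0.3201, -0.9474,  0.0014],
       [-0.    , -0.0015, -1.    ]]), 'ft_force': array([ 0.1477,  0.628 , -0.2622]), 'wrist_torque': array([ 0.0552, -0.0071, -0.0302]), 'gripper_force': 0.0, 'finger_gap': 0.08553442311506147}
```

View pics/s.png

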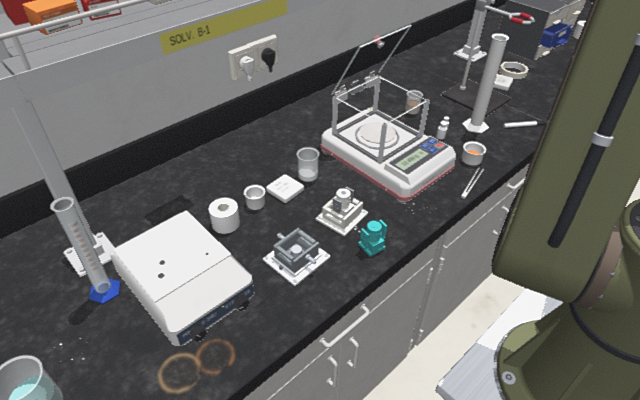

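View pics/t.png

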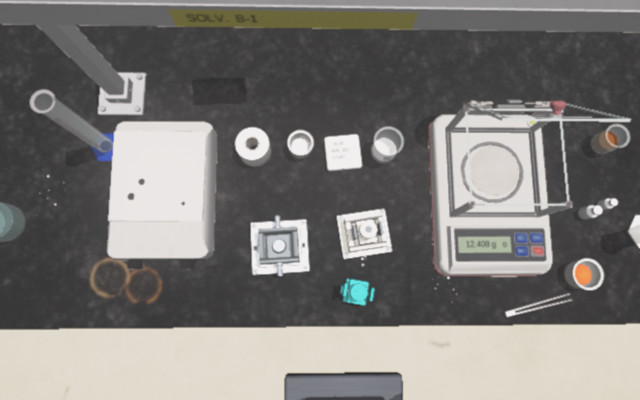

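The scene picture shows the stand with the white cartridge near (343,210), the head near (297,252) and the turquoise look-alike at (374,236). In the top view the stand is near (364,233) and the head near (280,247), with its hose tails up and down. I'll enlarge the top view for corners.

```bash
python3 - <<'E'
import cv2
b=cv2.imread("pics/t.png")[205:285,240:400]
cv2.imwrite("pics/tc.png",cv2.resize(b,None,fx=5,fy=5,interpolation=cv2.INTER_CUBIC))
E
```

```text
(no output)
```

View pics/tc.png

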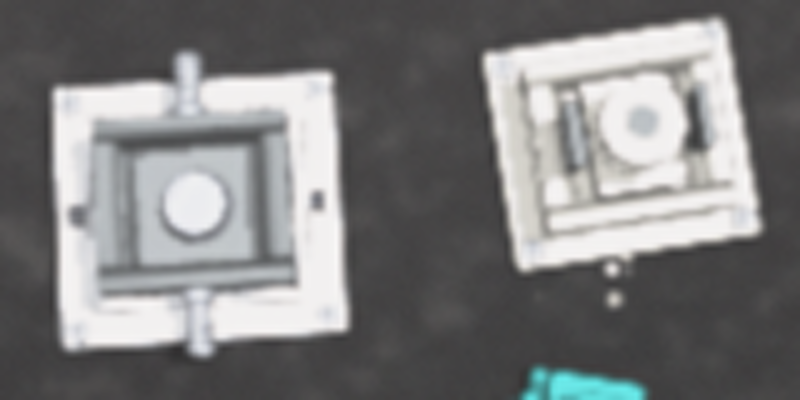

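The crop shows the head plate corners at about (53,88), (332,73), (348,330), (65,350), and the stand's at (484,53), (724,20), (762,232), (520,271). The bowl top is at (643,122), and the tabs (dark slots) lie left and right of it.

```bash
cat >h.py <<'E'
import numpy as np,cv2
from scipy.optimize import least_squares
from station import manip
np.set_printoptions(precision=4,suppress=True)
def ray(c,p,fish=False):
    K=np.array(c["camera_matrix"]);x=(np.array(p,float)-K[:2,2])/[K[0,0],K[1,1]]
    if fish:
        r=np.linalg.norm(x);d=np.r_[x/r*np.sin(r),np.cos(r)] if r>0 else np.r_[0,0,1.]
    else: d=np.r_[x,1]
    return np.array(c["origin"]),np.array(c["rotation"])@d
def hit(c,p,z,fish=False):
    o,d=ray(c,p,fish);return (o+d*(z-o[2])/d[2])[:2]
def rect(pts,lx,ly,yaw0):
    # pts xy, matched to nearest-order corners
    pts=np.array(pts);loc=np.array([[1,1],[1,-1],[-1,-1],[-1,1]])*[lx/2,ly/2]
    def f(v):
        c,s=np.cos(v[2]),np.sin(v[2]);return (loc@np.array([[c,s],[-s,c]])+v[:2]-pts).ravel()
    r=least_squares(f,[*pts.mean(0),yaw0]);return r.x[:2],np.degrees(r.x[2]),r.fun.reshape(-1,2)*1000
E
python3 - <<'E'
from h import *
c=manip.calibration("top")
def T(p,z): return hit(c,[(p[0]+.5)/5-.5+240,(p[1]+.5)/5-.5+205],z)
for n,P,lx,ly in(("head",[(53,88),(332,73),(348,330),(65,350)],.094,.102),("stand",[(484,53),(724,20),(762,232),(520,271)],.08,.09)):
    print(n,*rect([T(p,.008) for p in P],lx,ly,0))
print("bowl",T((643,122),.074), "pin",T((195,205),.032))
E
```

```text
head [0.5037 0.1575] 3.518276070571217 [[-0.5461 -0.0907]
 [ 0.3181 -0.1886]
 [-0.056  -0.0982]
 [ 0.284   0.3775]]
stand [0.5273 0.0032] 8.486107576029736 [[-0.5198 -0.1737]
 [ 0.4985 -0.0878]
 [-0.2474 -0.0575]
 [ 0.2687  0.3189]]
bowl [0.5272 0.0036] pin [0.5031 0.1578]
```

```bash
python3 -m handwheel '[[1,[0.02,-0.017,0],0],[1,[0.05,-0.043,0],0.02],[1,[0.09,-0.078,0],0.04],[1,[0.13,-0.113,0],0.06],[1,[0.17,-0.147,0],0.08],[1,[0.21,-0.182,0],0.1],[1,[0.25,-0.217,0],0.12],[1,[0.29,-0.252,0],0.14],[1,[0.33,-0.286,0],0.16],[1,[0.37,-0.321,0],0.178]]'
python3 - <<'E'
from h import *
s=manip.read_state();R=s["tcp_rot"];print(R.T@(np.array([.5273,.0034,.20])-s["eef_pos"]),np.degrees(np.arctan2(R[1,0],R[0,0])))
E
```

```text
time: 1.35
eef_pos: [0.4403, -0.1443, 0.2312]
tcp_rot: [[0.989, 0.147, -0.0], [0.147, -0.989, -0.0], [-0.0, 0.0, -1.0]]
ft_force: [1.3, -1.1, 0.1]
finger_gap: 0.0851
gripper_force: 0.0
[ 0.1077 -0.1333  0.0311] 8.42920067077802
```

```bash
python3 -m handwheel '[[1,[0.03,-0.037,0],0],[1,[0.06,-0.074,0.01],0],[1,[0.085,-0.105,0.02],0],[1,[0.1,-0.125,0.03],0],[1,[0.108,-0.134,0.03],0],[1,[0.108,-0.134,0.03],0],[1,[0.108,-0.134,0.03],0],[1,[0.108,-0.134,0.03],0],[1,[0.108,-0.134,0.03],0],[1,[0.108,-0.134,0.03],0]]'
python3 - <<'E'
from h import *
c=manip.calibration("wrist");cv2.imwrite("pics/w1.png",manip.snapshot("wrist"));cv2.imwrite("pics/s1.png",manip.snapshot("scene"))
print(np.array(c["camera_matrix"]).tolist(),c["origin"],np.array(c["rotation"]).tolist());s=manip.read_state();print(s["eef_pos"])
E
```

```text
time: 2.6
eef_pos: [0.5269, 0.0022, 0.2015]
tcp_rot: [[0.989, 0.147, 0.0], [0.147, -0.989, -0.0], [0.0, 0.0, -1.0]]
ft_force: [0.2, 1.4, -0.5]
finger_gap: 0.0856
gripper_force: 0.0
[[309.70691628693146, 0.0, 317.9861869164352], [0.0, 309.70691628693146, 197.60818536542823], [0.0, 0.0, 1.0]] [0.6048 0.013  0.3433] [[0.14583518603634762, -0.9413443152541028, -0.304307375284478], [-0.9893088942568452, -0.13879616025332017, -0.04476089412905848], [-0.00010128199217166276, 0.30758170627935427, -0.9515216674906772]]
[0.5269 0.0024 0.2014]
```

View pics/w1.png

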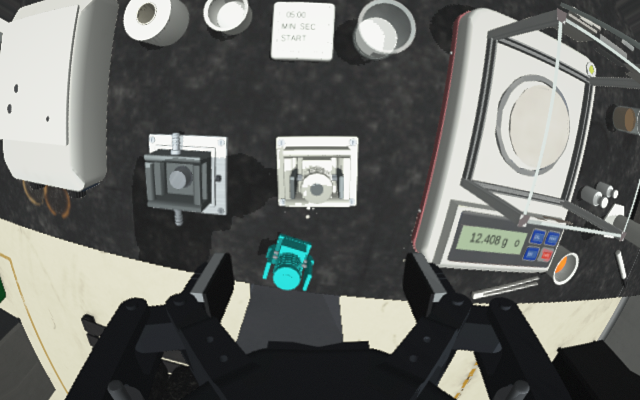

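The wrist view shows the stand squared up with the tool, with plate corners at about (276,137), (358,137), (357,207), (277,208). The head's visible corners are (150,136), (227,137) and (228,214).

```bash
python3 - <<'E'
from h import *
c=manip.calibration("wrist")
print(*rect([hit(c,p,.008,True) for p in[(276,137),(358,137),(357.5,207.5),(277,208)]],.08,.09,.15))
print("bowl",hit(c,(317,191),.074,True))
print([hit(c,p,.008,True) for p in[(150,136),(227,137),(228,214)]])
a,y=np.array([.5037,.1575]),np.radians(3.5)
for q in[(47,51),(47,-51),(-47,-51)]: print(a+np.array([[np.cos(y),-np.sin(y)],[np.sin(y),np.cos(y)]])@q*1e-3)
s=manip.read_state();R=s["tcp_rot"];print(R.T@(np.array([.5273,.0034,.050])-s["eef_pos"]))
E
```

```text
[0.5257 0.0025] 8.57105497092169 [[-1.0369  0.22  ]
 [-0.6347 -0.4426]
 [ 0.431   1.6219]
 [ 1.2407 -1.3992]]
bowl [0.5248 0.0023]
[array([0.5449, 0.2076]), array([0.553, 0.108]), array([0.4616, 0.1005])]
[0.5475 0.2113]
[0.5537 0.1095]
[0.4599 0.1037]
[ 0.0005 -0.0009  0.1514]
```

```bash
python3 -m handwheel '[[1,[0,-0.0005,0.02],0],[1,[0,-0.0005,0.05],0],[1,[0,-0.0005,0.08],0],[1,[0,-0.0005,0.11],0],[1,[0,-0.0005,0.135],0],[1,[0,-0.0005,0.15],0],[1,[0,-0.0005,0.156],0],[1,[0,-0.0005,0.156],0],[0.3,[0,-0.0005,0.156],0],[0.3,[0,-0.0005,0.156],0]]'
python3 -m handwheel '[[-0.1,[0,0,0],0],[-0.1,[0,0,0],0],[-0.1,[0,0,0],0],[-0.1,[0,0,0],0],[-0.1,[0,0,0],0],[-0.1,[0,0,0],0],[-0.1,[0,0,0],0],[-0.1,[0,0,0],0],[-0.1,[0,0,0],0],[-0.1,[0,0,0],0]]'
```

```text
time: 3.95
eef_pos: [0.5275, 0.003, 0.0461]
tcp_rot: [[0.989, 0.147, 0.001], [0.147, -0.989, 0.0], [0.001, 0.0, -1.0]]
ft_force: [0.2, 0.4, 0.5]
finger_gap: 0.0558
gripper_force: 0.0
time: 5.2
eef_pos: [0.5276, 0.0033, 0.0464]
tcp_rot: [[0.989, 0.147, 0.002], [0.147, -0.989, 0.001], [0.002, -0.0, -1.0]]
ft_force: [-1.0, 1.0, 6.9]
finger_gap: 0.0388
gripper_force: 12.0
```

```bash
python3 -m handwheel '[[-0.2,[0,0,0],0],[-0.2,[0,0,0],0],[-0.2,[0,0,0],0],[-0.2,[0,0,0],0],[-0.2,[0,0,-0.002],0],[-0.2,[0,0,-0.004],0],[-0.2,[0,0,-0.007],0],[-0.2,[0,0,-0.01],0],[-0.2,[0,0,-0.01],0],[-0.2,[0,0,-0.01],0]]'
```

```text
time: 6.45
eef_pos: [0.5268, 0.003, 0.0552]
tcp_rot: [[0.989, 0.147, -0.0], [0.147, -0.989, -0.0], [-0.0, 0.0, -1.0]]
ft_force: [-0.2, 0.0, -1.8]
finger_gap: 0.0348
gripper_force: 37.8
```

```bash
python3 -m handwheel '[[-0.2,[0,0,-0.01],0],[-0.2,[0,0,-0.025],0],[-0.2,[0,0,-0.045],0],[-0.2,[0,0,-0.065],0],[-0.2,[0,0,-0.085],0],[-0.2,[0,0,-0.1],0],[-0.2,[0,0,-0.105],0],[-0.2,[0,0,-0.105],0],[-0.2,[0,0,-0.105],0],[-0.2,[0,0,-0.105],0]]'
python3 - <<'E'
from h import *
a=manip.snapshot("scene")[130:290,220:440];b=manip.snapshot("wrist")[80:320,140:460]
cv2.imwrite("pics/l.png",np.vstack([cv2.resize(a,(440,320)),np.pad(b,((0,0),(0,120),(0,0)))]))
s=manip.read_state();R=s["tcp_rot"];print(R.T@(np.array([.503,.1565,.15])-s["eef_pos"]),s["ft_force"])
E
```

```text
time: 7.7
eef_pos: [0.5263, 0.003, 0.1596]
tcp_rot: [[0.989, 0.147, -0.001], [0.147, -0.989, -0.0], [-0.001, -0.0, -1.0]]
ft_force: [0.0, 0.1, -1.3]
finger_gap: 0.0352
gripper_force: 37.8
[-0.0006 -0.1552  0.0098] [ 0.2401 -0.4387 -1.9316]
```

View pics/l.png

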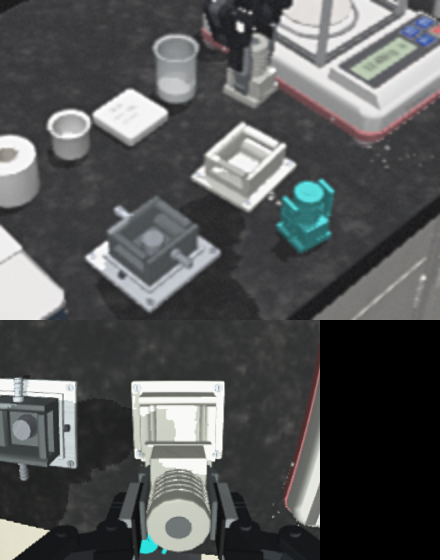

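Cartridge is held upright and the stand is empty. Next, over the head with the yaw corrected.

```bash
python3 -m handwheel '[[-0.2,[0,-0.01,0],0.01],[-0.2,[0,-0.03,0],0.02],[-0.2,[0,-0.055,0],0.04],[-0.2,[0,-0.08,0],0.06],[-0.2,[0,-0.105,0],0.07],[-0.2,[0,-0.13,0],0.086],[-0.2,[0,-0.148,0],0.086],[-0.2,[0,-0.155,0],0.086],[-0.2,[0,-0.155,0],0.086],[-0.2,[0,-0.155,0],0.086]]'
python3 - <<'E'
from h import *
c=manip.calibration("wrist");w=manip.snapshot("wrist");cv2.imwrite("pics/w2f.png",w)
cv2.imwrite("pics/w2.png",cv2.resize(w[80:260,200:440],None,fx=3,fy=3,interpolation=cv2.INTER_CUBIC))
import json;json.dump({k:np.array(v).tolist() for k,v in c.items()if k in("camera_matrix","origin","rotation")},open("c2.json","w"))
s=manip.read_state();print(s["eef_pos"])
E
```

```text
time: 9.05
eef_pos: [0.5132, 0.096, 0.1603]
tcp_rot: [[0.988, 0.151, -0.01], [0.151, -0.987, 0.053], [-0.002, -0.054, -0.999]]
ft_force: [0.6, 1.1, -1.9]
finger_gap: 0.0345
gripper_force: 37.8
[0.5132 0.096  0.1603]
```

View pics/w2.png

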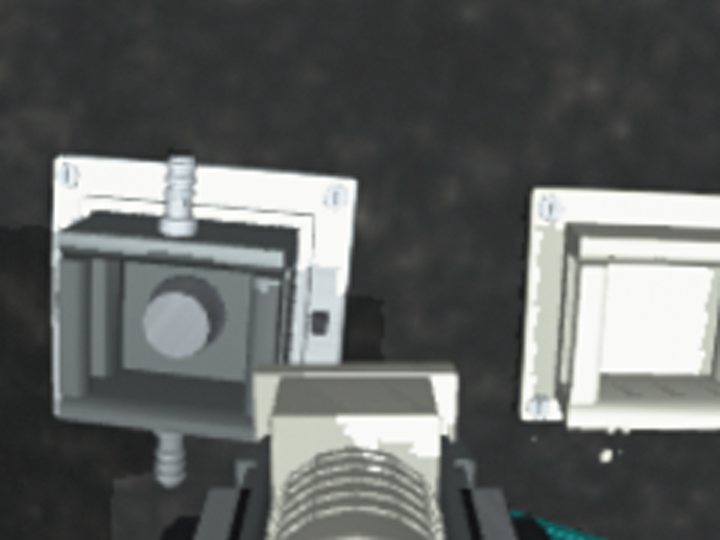

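The wrist picture shows the head at left (pin near (177,322) in the crop) and the tool short of it and tilted. The last joint looks to be at its limit, so I'll take the equivalent half-turn the other way.

```bash
python3 -c "
from h import *
print(manip.read_state()['joints'])"
python3 -m handwheel '[[-0.2,[0,0,0],-0.1],[-0.2,[0,0,0],-0.26],[-0.2,[0,0,0],-0.42],[-0.2,[0,0,0],-0.58],[-0.2,[0,0,0],-0.74],[-0.2,[0,0,0],-0.9],[-0.2,[0,0,0],-1.06],[-0.2,[0,0,0],-1.22],[-0.2,[0,0,0],-1.38],[-0.2,[0,0,0],-1.54]]'
python3 -c "
from h import *
s=manip.read_state();R=s['tcp_rot'];print(s['joints'],np.degrees(np.arctan2(R[1,0],R[0,0])))"
```

```text
[  8.6393  12.0812 -20.0062  58.0521   3.0825 179.9455]
time: 10.35
eef_pos: [0.5132, 0.0958, 0.1603]
tcp_rot: [[-0.125, 0.992, -0.01], [0.991, 0.126, 0.053], [0.054, -0.004, -0.999]]
ft_force: [1.0, 0.2, -1.8]
finger_gap: 0.035
gripper_force: 37.8
[  8.6267  12.0763 -20.0105  58.0529   3.081   91.4054] 97.21174842964622
```

```bash
python3 - <<'E'
from h import *
import json
c=json.load(open("c2.json"))
f=lambda p,z:hit(c,[(p[0]+.5)/3-.5+200,(p[1]+.5)/3-.5+80],z,True)
A,B=f((57,157),.008),f((356,180),.008);print("pin",f((177,322),.032),A,B)
u=(A-B)/np.linalg.norm(A-B);print(np.linalg.norm(A-B),"ctr",(A+B)/2-.047*np.array([u[1],-u[0]]),np.degrees(np.arctan2(-u[0],u[1])))
print("stand UL",f((533,188),.008))
s=manip.read_state();R=s["tcp_rot"]
print(R.T@(np.r_[.5035,.157,.16]-(s["eef_pos"]+.037*R[:,2]*[1,1,0])))
E
```

```text
pin [0.5043 0.1567] [0.5468 0.209 ] [0.5528 0.1092]
0.09999331388586429 ctr [0.5029 0.1563] 3.420991905520819
stand UL [0.5598 0.0532]
[ 0.0598 -0.0018  0.0035]
```

```bash
python3 -m handwheel '[[-0.2,[0.008,0,0],-0.16],[-0.2,[0.02,0,0.001],-0.32],[-0.2,[0.03,-0.001,0.002],-0.48],[-0.2,[0.04,-0.001,0.003],-0.64],[-0.2,[0.05,-0.002,0.003],-0.8],[-0.2,[0.06,-0.002,0.003],-0.96],[-0.2,[0.06,-0.002,0.003],-1.12],[-0.2,[0.06,-0.002,0.003],-1.28],[-0.2,[0.06,-0.002,0.003],-1.44],[-0.2,[0.06,-0.002,0.003],-1.506]]'
cat >>h.py <<'E'
def rep(tz):
    "tool-axis shift that puts the held foot over the head, TCP at height tz"
    s=manip.read_state();R=s["tcp_rot"];p=s["eef_pos"]
    print(p,R.T@(np.r_[.5035,.157,tz]-(p+.037*R[:,2]*[1,1,0])),"yaw",np.degrees(np.arctan2(R[1,0],R[0,0])),R[:,2],s["joints"],s["ft_force"])
E
python3 -c "
from h import *
rep(.1)"
```

```text
time: 11.6
eef_pos: [0.5039, 0.1553, 0.1606]
tcp_rot: [[-0.998, -0.059, -0.01], [-0.059, 0.997, 0.053], [0.007, 0.053, -0.999]]
ft_force: [-0.2, -0.3, -2.3]
finger_gap: 0.0348
gripper_force: 37.8
[0.5039 0.1553 0.1606] [-0.0004 -0.0034  0.0605] yaw -176.617653489114 [-0.0105  0.0527 -0.9986] [ 15.1949  12.3174 -19.6734  57.7953   3.0746  11.8295] [-0.1653 -0.3243 -2.2776]
```

```bash
python3 -m handwheel '[[-0.2,[0,0,0.01],0],[-0.2,[0,-0.001,0.025],0],[-0.2,[0,-0.002,0.04],0],[-0.2,[0,-0.003,0.052],0],[-0.2,[0,-0.003,0.06],0],[-0.2,[0,-0.003,0.066],0],[-0.2,[-0.0005,-0.0035,0.072],0],[-0.2,[-0.0005,-0.0038,0.078],0],[-0.2,[-0.0006,-0.004,0.082],0],[-0.2,[-0.0006,-0.0041,0.0855],0]]'
python3 - <<'E'
from h import *
a=manip.snapshot("scene")[190:300,240:360];b=manip.snapshot("wrist")[100:340,180:460]
cv2.imwrite("pics/i.png",np.hstack([cv2.resize(a,(440,403)),np.pad(b,((0,163),(0,0),(0,0)))]));rep(.06)
E
```

```text
time: 12.85
eef_pos: [0.5038, 0.1559, 0.0748]
tcp_rot: [[-0.998, -0.056, -0.011], [-0.056, 0.997, 0.053], [0.008, 0.053, -0.999]]
ft_force: [0.1, -0.4, -1.8]
finger_gap: 0.0351
gripper_force: 37.9
[0.5036 0.1558 0.0746] [-0.0004 -0.0015  0.0146] yaw -176.77373809690445 [-0.011   0.0528 -0.9985] [ 15.2553  16.8277 -26.1191  46.8637   3.0836  12.0463] [ 0.4832 -0.0352 -1.5838]
```

View pics/i.png

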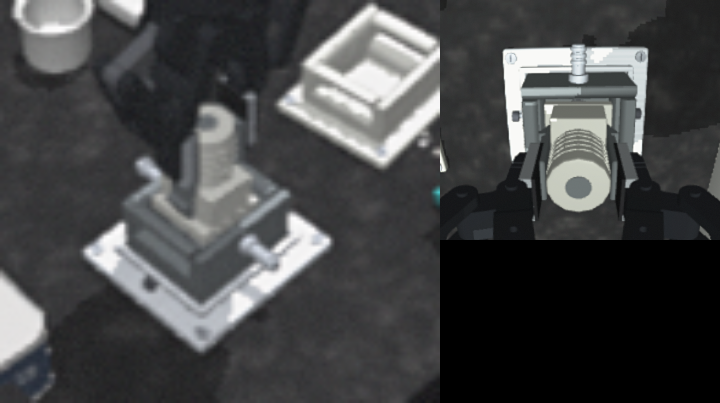

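The cartridge foot is centred inside the pocket mouth. I'll lower it while watching the force.

```bash
python3 -m handwheel '[[-0.2,[0,0,0.001],0],[-0.2,[0,0,0.002],0],[-0.2,[0,0,0.003],0],[-0.2,[0,0,0.004],0],[-0.2,[0,0,0.005],0],[-0.2,[0,-0.0003,0.006],0],[-0.2,[0,-0.0003,0.007],0],[-0.2,[0,-0.0004,0.008],0],[-0.2,[0,-0.0005,0.009],0],[-0.2,[0,-0.0005,0.01],0]]'
```

```text
time: 14.2
eef_pos: [0.5039, 0.1561, 0.0651]
tcp_rot: [[-0.998, -0.056, -0.01], [-0.056, 0.997, 0.053], [0.007, 0.054, -0.999]]
ft_force: [-1.6, 0.2, 6.2]
finger_gap: 0.0351
gripper_force: 39.3
```

```bash
python3 -m handwheel '[[-0.2,[0,0,0.0005],0],[-0.2,[0,0,0.001],0],[-0.2,[0,0,0.0015],0],[-0.2,[0,0,0.002],0],[-0.2,[0,0,0.0025],0],[-0.2,[0,0,0.003],0],[-0.2,[0,0,0.003],0],[-0.2,[0,0,0.003],0],[-0.2,[0,0,0.003],0],[-0.2,[0,0,0.003],0]]'
```

```text
time: 15.45
eef_pos: [0.5039, 0.1561, 0.0623]
tcp_rot: [[-0.998, -0.056, -0.01], [-0.056, 0.997, 0.053], [0.007, 0.053, -0.999]]
ft_force: [-2.6, -1.1, 7.0]
finger_gap: 0.0349
gripper_force: 39.5
```

```bash
python3 -m handwheel '[[-0.2,[0,0,0.0005],0],[-0.2,[0,0,0.001],0],[-0.2,[0,0,0.0015],0],[-0.2,[0,0,0.002],0],[-0.2,[0,0,0.0025],0],[-0.2,[0,0,0.003],0],[-0.2,[0,0,0.003],0],[-0.2,[0,0,0.003],0],[-0.2,[0,0,0.003],0],[-0.2,[0,0,0.003],0]]'
```

```text
time: 16.7
eef_pos: [0.5039, 0.1562, 0.0594]
tcp_rot: [[-0.998, -0.056, -0.01], [-0.056, 0.997, 0.053], [0.007, 0.053, -0.999]]
ft_force: [-3.2, -1.8, 8.0]
finger_gap: 0.0349
gripper_force: 39.7
```

```bash
python3 -m handwheel '[[-0.2,[0.0005,0,0.0005],0],[-0.2,[0.001,0,0.001],0],[-0.2,[0.001,0,0.0015],0],[-0.2,[0.001,0,0.002],0],[-0.2,[0.001,0,0.0025],0],[-0.2,[0.001,0,0.003],0],[-0.2,[0.001,0,0.0035],0],[-0.2,[0.001,0,0.0035],0],[-0.2,[0.001,0,0.0035],0],[-0.2,[0.001,0,0.0035],0]]'
```

```text
time: 17.95
eef_pos: [0.5038, 0.1563, 0.057]
tcp_rot: [[-0.998, -0.056, -0.008], [-0.056, 0.997, 0.053], [0.005, 0.053, -0.999]]
ft_force: [-3.9, -0.8, 16.3]
finger_gap: 0.0348
gripper_force: 41.2
```

```bash
python3 -m handwheel '[[1,[0,0,0],0],[1,[0,0,0],0],[1,[0,0,0],0],[1,[0,0,0],0],[1,[0,0,-0.01],0],[1,[0,0.001,-0.03],0],[1,[0,0.002,-0.055],0],[1,[0,0.003,-0.07],0],[1,[0,0.003,-0.07],0],[1,[0,0.003,-0.07],0]]'
python3 - <<'E'
from h import *
c=manip.calibration("wrist");a=manip.snapshot("scene")[190:300,240:360];b=manip.snapshot("wrist");cv2.imwrite("pics/wj.png",b);b=b[100:340,180:460]
cv2.imwrite("pics/j.png",np.hstack([cv2.resize(a,(440,403)),np.pad(b,((0,163),(0,0),(0,0)))]));rep(.12)
E
```

```text
time: 19.2
eef_pos: [0.5028, 0.1555, 0.1249]
tcp_rot: [[-0.998, -0.056, -0.011], [-0.056, 0.997, 0.053], [0.008, 0.053, -0.999]]
ft_force: [0.9, 0.4, -0.8]
finger_gap: 0.0855
gripper_force: 0.0
[0.5025 0.1554 0.1246] [-0.0015 -0.0007  0.0045] yaw -176.77148620743492 [-0.0121  0.0524 -0.9986] [ 15.2512  13.931  -22.6599  53.2904   3.0815  12.0398] [ 0.342   0.297  -0.2351]
```

View pics/j.png

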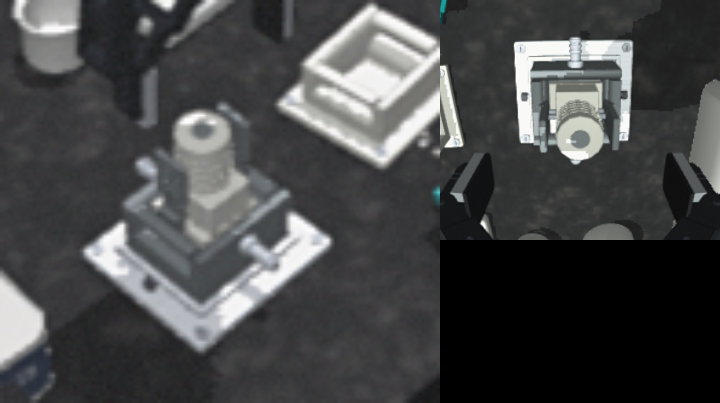

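The cartridge has popped up and stands upright in the mouth, as predicted. I'll shut the fingers and push on the bowl top.

```bash
python3 -m handwheel '[[-1,[0,0,0],0],[-1,[0,0,0],0],[-1,[-0.001,0.001,0],0],[-1,[-0.001,0.001,0],0],[-1,[-0.001,0.001,0],0],[-1,[-0.001,0.001,0.003],0],[-1,[-0.001,0.001,0.007],0],[-1,[-0.001,0.001,0.012],0],[-1,[-0.001,0.001,0.016],0],[-1,[-0.001,0.0005,0.02],0]]'
python3 -m handwheel '[[-1,[0,0,0.001],0],[-1,[0,0,0.002],0],[-1,[0,0,0.003],0],[-1,[0,0,0.004],0],[-1,[0,0,0.005],0],[-1,[0,-0.0003,0.006],0],[-1,[0,-0.0003,0.007],0],[-1,[0,-0.0003,0.008],0],[-1,[0,-0.0003,0.008],0],[-1,[0,-0.0003,0.008],0]]'
```

```text
time: 20.55
eef_pos: [0.5039, 0.1573, 0.1052]
tcp_rot: [[-0.998, -0.056, -0.011], [-0.056, 0.997, 0.053], [0.008, 0.053, -0.999]]
ft_force: [-0.1, -0.9, -0.4]
finger_gap: -0.0002
gripper_force: 0.0
time: 21.8
eef_pos: [0.5042, 0.1574, 0.0979]
tcp_rot: [[-0.998, -0.056, -0.01], [-0.056, 0.997, 0.053], [0.007, 0.053, -0.999]]
ft_force: [-0.1, -0.5, 2.9]
finger_gap: -0.0001
gripper_force: 1.7
```

```bash
python3 -m handwheel '[[-1,[0,0,0.0005],0],[-1,[0,0,0.001],0],[-1,[0,0,0.0015],0],[-1,[0,0,0.002],0],[-1,[0,0,0.0025],0],[-1,[0,0,0.003],0],[-1,[0,0,0.0035],0],[-1,[0,0,0.004],0],[-1,[0,0,0.004],0],[-1,[0,0,0.004],0]]'
```

```text
time: 23.05
eef_pos: [0.5046, 0.1576, 0.0943]
tcp_rot: [[-0.998, -0.056, -0.009], [-0.056, 0.997, 0.053], [0.006, 0.053, -0.999]]
ft_force: [-0.1, -0.2, 7.7]
finger_gap: 0.0
gripper_force: 3.8
```

```bash
python3 -m handwheel '[[-1,[0,0,0.0005],0],[-1,[0,0,0.001],0],[-1,[0,0,0.0015],0],[-1,[0,0,0.002],0],[-1,[0,0,0.0025],0],[-1,[0,0,0.003],0],[-1,[0,0,0.003],0],[-1,[0,0,0.003],0],[-1,[0,0,0.003],0],[-1,[0,0,0.003],0]]'
```

```text
time: 24.3
eef_pos: [0.5045, 0.158, 0.0914]
tcp_rot: [[-0.998, -0.056, -0.009], [-0.056, 0.997, 0.053], [0.006, 0.054, -0.999]]
ft_force: [-1.5, -0.4, 9.4]
finger_gap: -0.0002
gripper_force: 4.2
```

```bash
python3 -m handwheel '[[-1,[0,0,0.0005],0],[-1,[0,-0.0003,0.001],0],[-1,[0,-0.0003,0.0015],0],[-1,[0,-0.0003,0.002],0],[-1,[0,-0.0003,0.0025],0],[-1,[0,-0.0003,0.003],0],[-1,[0,-0.0003,0.003],0],[-1,[0,-0.0003,0.003],0],[-1,[0,-0.0003,0.003],0],[-1,[0,-0.0003,0.003],0]]'
```

```text
time: 25.55
eef_pos: [0.5045, 0.1576, 0.0883]
tcp_rot: [[-0.998, -0.056, -0.009], [-0.056, 0.997, 0.053], [0.006, 0.053, -0.999]]
ft_force: [0.3, -1.1, 6.2]
finger_gap: 0.0
gripper_force: 3.7
```

```bash
python3 -m handwheel '[[-1,[0,0,0.0005],0],[-1,[0,0,0.001],0],[-1,[0,0,0.0015],0],[-1,[0,0,0.002],0],[-1,[0,0,0.002],0],[-1,[0,0,0.002],0],[-1,[0,0,0.002],0],[-1,[0,0,0.002],0],[-1,[0,0,0.002],0],[-1,[0,0,0.002],0]]'
```

```text
time: 26.8
eef_pos: [0.5044, 0.1577, 0.0864]
tcp_rot: [[-0.998, -0.056, -0.009], [-0.056, 0.997, 0.053], [0.006, 0.053, -0.999]]
ft_force: [-1.3, -1.5, 8.9]
finger_gap: 0.0002
gripper_force: 4.1
```

```bash
python3 -m handwheel '[[-1,[0,0,0.0005],0],[-1,[0,0,0.001],0],[-1,[0,0,0.0015],0],[-1,[0,0,0.002],0],[-1,[0,0,0.002],0],[-1,[0,0,0.002],0],[-1,[0,0,0.002],0],[-1,[0,0,0.002],0],[-1,[0,0,0.002],0],[-1,[0,0,0.002],0]]'
```

```text
time: 28.05
eef_pos: [0.5043, 0.1577, 0.0842]
tcp_rot: [[-0.998, -0.056, -0.009], [-0.056, 0.997, 0.053], [0.006, 0.053, -0.999]]
ft_force: [0.1, -1.3, 7.2]
finger_gap: 0.0
gripper_force: 3.5
```

```bash
python3 -m handwheel '[[-1,[0,0,0.0005],0],[-1,[0,0,0.001],0],[-1,[0,0,0.0015],0],[-1,[0,0,0.0015],0],[-1,[0,0,0.0015],0],[-1,[0,0,0.0015],0],[-1,[0,0,0.0015],0],[-1,[0,0,0.0015],0],[-1,[0,0,0.0015],0],[-1,[0,0,0.0015],0]]'
```

```text
time: 29.3
eef_pos: [0.5044, 0.1576, 0.0833]
tcp_rot: [[-0.998, -0.056, -0.009], [-0.056, 0.997, 0.052], [0.006, 0.053, -0.999]]
ft_force: [-2.3, -1.9, 12.2]
finger_gap: -0.0002
gripper_force: 6.2
```

```bash
python3 -m handwheel '[[-1,[0,0,0.0005],0],[-1,[0,0,0.001],0],[-1,[0,0,0.001],0],[-1,[0,0,0.001],0],[-1,[0,0,0.001],0],[-1,[0,0,0.001],0],[-1,[0,0,0.001],0],[-1,[0,0,0.001],0],[-1,[0,0,0.001],0],[-1,[0,0,0.001],0]]'
```

```text
time: 30.55
eef_pos: [0.5045, 0.1576, 0.0831]
tcp_rot: [[-0.998, -0.056, -0.008], [-0.056, 0.997, 0.052], [0.006, 0.053, -0.999]]
ft_force: [-4.4, -3.4, 20.2]
finger_gap: -0.0001
gripper_force: 10.3
```

```bash
python3 - <<'E'
from h import *
a=manip.snapshot("scene")[190:300,240:360];b=manip.snapshot("wrist")[100:340,180:460]
cv2.imwrite("pics/k.png",np.hstack([cv2.resize(a,(440,403)),np.pad(b,((0,163),(0,0),(0,0)))]))
E
```

```text
(no output)
```

View pics/k.png

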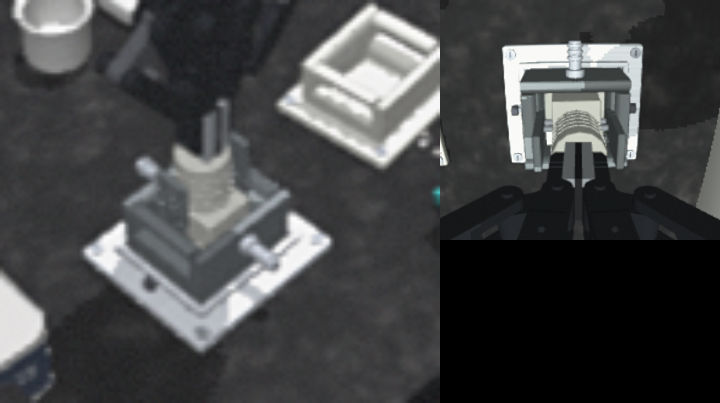

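Hard stop at 20 N: the floor is at about z = 0.017, and the force just before that matched the pin spring alone. I'll back off and check.

```bash
python3 -m handwheel '[[-1,[0,0,-0.001],0],[-1,[0,0,-0.003],0],[-1,[0,0,-0.01],0],[-1,[0,0.001,-0.025],0],[-1,[0,0.002,-0.045],0],[-1,[0,0.003,-0.065],0],[-1,[0,0.004,-0.08],0],[-1,[0,0.004,-0.08],0],[-1,[0,0.004,-0.08],0],[-1,[0,0.004,-0.08],0]]'
python3 - <<'E'
from h import *
a=manip.snapshot("scene")[190:300,240:360];c=manip.calibration("wrist");b=manip.snapshot("wrist");cv2.imwrite("pics/wm.png",b);b=b[100:300,220:400]
cv2.imwrite("pics/m.png",np.hstack([cv2.resize(a,(440,403),interpolation=cv2.INTER_CUBIC),np.pad(cv2.resize(b,(360,400),interpolation=cv2.INTER_CUBIC),((0,3),(0,0),(0,0)))]))
for z in(.0845,.0925):
  o=np.array(c["origin"]);R=np.array(c["rotation"]);v=R.T@(np.r_[.5035,.157,z]-o);t=np.arctan2(np.hypot(v[0],v[1]),v[2]);K=np.array(c["camera_matrix"])
  p=K[:2,2]+K[0,0]*t*v[:2]/np.hypot(v[0],v[1]);
  cs=manip.calibration("scene");w=np.array(cs["rotation"]).T@(np.r_[.5035,.157,z]-np.array(cs["origin"]));q=np.array(cs["camera_matrix"])@w;q=q[:2]/q[2]
  print(z,"wrist crop",(p-[220,100])*2+440*np.r_[1,0],"scene crop",(q-[240,190])*3.667)
E
```

```text
time: 31.9
eef_pos: [0.5037, 0.1576, 0.1603]
tcp_rot: [[-0.998, -0.056, -0.012], [-0.056, 0.997, 0.052], [0.009, 0.053, -0.999]]
ft_force: [0.6, 0.7, 0.6]
finger_gap: 0.0001
gripper_force: 0.0
0.0845 wrist crop [626.2183 218.0714] scene crop [202.1382 147.1438]
0.0925 wrist crop [627.067  225.4617] scene crop [201.791 136.593]
```

View pics/m.png

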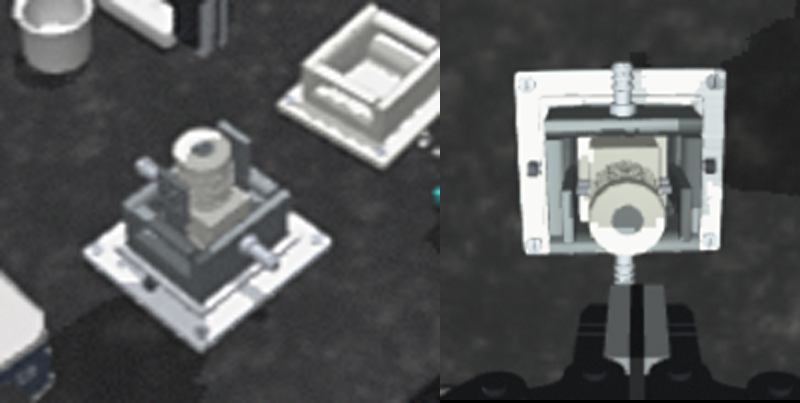

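```bash
python3 - <<'E'
from h import *
y=np.radians(3.5);Q=np.array([[np.cos(y),-np.sin(y)],[np.sin(y),np.cos(y)]])
cs=manip.calibration("scene")
for sx,sy in[(11,25),(-11,25),(11,-25),(-11,-25)]:
  P=np.r_[np.array([.5035,.157])+Q@np.array([sx,sy])*1e-3,.0805]
  w=np.array(cs["rotation"]).T@(P-np.array(cs["origin"]));q=np.array(cs["camera_matrix"])@w
  print(sx,sy,(q[:2]/q[2]-[240,190])*3.667)
E
```

```text
11 25 [153.2668 166.7487]
-11 25 [182.5012 188.6936]
11 -25 [221.3073 117.5395]
-11 -25 [250.5098 138.2426]
```

The bowl top at (203,148) matches the latched height, and both tab tops fit the level, sprung-out pose. Handing in.

```bash
python3 -c "
from station import manip
print(manip.close_job())"
```

```text
the job is handed in; nothing more can be done
None
```

I pressed the cartridge into the filter head until it met the floor, at about 20 N; the last camera pictures show it level at latched height with both tabs sprung out. I let go, backed the arm clear and handed the job in at about 32 s; the judge's result was not shown.

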